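Unlatch the sample chest and prop its lid

TASK

Open the sample chest for work: turn its black latch clockwise past its click to the stop, lift the blue lid all the way back until it stands by itself, and swing the steel prop rod up to its stop. Then bring the lid down onto the rod so that the rod's tip sits in the orange slot under the lid and carries it, and let go; leave the vials and boxes round the chest where they are.

Things in the scene. Friction and masses are not known exactly. Their poses are not given: they have to be found in the camera images.
- chest: white chest fixed on the bench, 210x270x120 (all in mm). Origin: on the bench, mid-width; x away from robot, y left, z up: 'chest' numbers below. Chamber x -50..85, y -60..135, rim z 110, fixed vials inside. Right of it (y -135..-60) a lower open deck, top z 50, under the prop rod. In front a grey panel slopes 26 deg from level down to the robot, from (x -50, z 100) to (x -122, z 65)
- latch (a joint): turn of the black latch, rad: 0 locked (orange tongue points up the slope, over the lid's steel tab); grows clockwise seen from outside to its stop at 1.3 (tongue to the right, lid free). A sprung detent resists at 0.3 to 0.65 by about 0.15 N m, then snaps on to about 1.0; turn on to the stop. Starts at 0 to 0.2
- latch_grip (a point): grip point of the latch, on its axis, 24 above the panel. Grip: black bar 14 thick, 44 long (along this point's x, up the slope when locked); its top 14 above this point, its foot disc (40 across) 19 below. Site z: turning axis, pointing out square to the panel, 26 deg from vertical towards the robot; it meets the panel 45 below the panel's top edge, at chest y 0. Tongue: 46 long from the axis, 5 to 10 above panel
- lid (a joint): opening of the blue lid, rad: 0 shut, stop at 1.6, just past upright. 0.28 to 0.45 kg; hinge line along chest y at x 85, z 112. Damped: above about 1.45 it stays by itself, lower down it sinks slowly if let go. Propped it reads 1.05. Blocked shut by the latch's tongue until the latch is past its click
- lid_knob (a point): middle of the black barrel knob on a thin stem at the lid's front edge, left of the latch: 22 diameter, 26 long along the hinge direction. 175 from the hinge line and 4 above the plane of the lid's lower face, which holds the hinge line: at chest (-90, 85, 116) when shut. 24 mm clear between knob and lid edge
- rod (a joint): angle of the prop rod, rad: 0 lying level, pointing away from the robot; grows as its tip rises; stop at 0.922, where it stands ready. Stiff pivot: the rod stays where it is left (about 1 N at the grip moves it)
- rod_grip (a point): middle of the rod's red sleeve, 13 diameter, 46 long, 78 from the pivot. Pivot axis along chest y at chest (-42, -100, 85): the rod lies 35 above the deck, 40 right of the chamber wall, and swings in the chest's x-z plane. The point's x points along the rod to its tip
- rod_tip (a point): centre of the round end of the rod (10 mm diameter ball), 129 mm from the pivot
- lid_slot (a point): seat for the centre of the rod's ball tip: 5 under the lid's lower face, 90 from the hinge line, over the rod's plane (chest y -100), inside an orange slot frame 30 long (across the hinge), 20 wide, 14 deep, open on the lid's underside
- vial_a: white screw-cap vial, 25 mm diameter, 61 mm high, standing loose left of the chest; origin at its foot. Leave alone
- vial_b: white screw-cap vial, 25 mm diameter, 61 mm high, standing loose right of the chest; origin at its foot. Leave alone
- tube_box: red lidded box 137 x 109 x 50 mm at the left of the bench; origin under its centre. Leave alone

How it is judged (in metres and radians):
On the way, in this order (a step that is already met when the one before it is completed fails the run):
1. the latch is turned past its click, near its stop (value of joint latch above 1.15 rad), for 0.1 s.
2. the lid is lifted back until it stands by itself (value of joint lid above 1.45 rad), for 0.2 s.
3. the rod is swung up to its stop while the lid is up (value of joint rod above 0.8 rad and value of joint lid above 1.2 rad), for 0.2 s.
At the end, for the whole second after the job is handed in: the lid stands still at 0.97 to 1.15 rad on the rod, the rod's ball tip within 14 mm of its seat in the slot, the rod within 0.12 rad of its stop (0.80 or more), the latch still beyond its click (over 0.95 rad) (distance between rod_tip and lid_slot below 0.014 m and value of joint rod above 0.8 rad and value of joint lid between 0.97 and 1.15 rad and velocity of joint lid between -0.05 and 0.05 rad/s and value of joint latch above 0.95 rad); the robot touches nothing.
It fails at once if a vial beside the chest is moved more than 2 cm (distance of any of vial_a, vial_b from where it was at the start of the episode above 0.02 m).
It fails at once if a vial beside the chest is tipped over (angle between any of vial_a, vial_b's own z axis and vertical above 0.5 rad).
It fails at once if the red box is moved more than 3 cm (distance of tube_box from where it was at the start of the episode above 0.03 m).
It also fails if it takes over 72 s, if anything falls off the work surface, if the arm or the gripper's body presses on something with over 40 N, if the wrist force passes 120 N, or if a joint passes its speed limit or range.

ROBOT

A 6-joint arm with a two-finger parallel gripper is mounted at the origin on a cart in front of the work surface, level with it; the furniture and walls round the work are solid. World frame = base frame: x ahead of the robot, y to its left, z up, the work surface at z = 0. Lengths are in mm, angles in rad, forces in N, time in s.
With the tool pointing down it reaches from about 400 to 825 mm from the base axis. Payload 7 kg.
Tool frame: the origin (TCP) lies on the front face of the gripper's body, between the roots of the fingers; the fingertips stand 66 mm ahead of it and the grasp point (between the pads) lies 47 mm ahead of it; z points along the fingers, y is the line along which they close (so a half turn about z gives the same grasp; the last joint's range is limited). The gripper opens to 88 mm and grips with 3 to 60 N. Pads are 19 mm wide; open, the fingers measure 130 mm over their backs; the gripper's body (78 mm by 193 mm) begins 47 mm behind the grasp point.
Start: joints at [1.439, 0.359, 0.012, 0, -1.224, -0.288], TCP at [275.121, 616.364, 292.161] pointing down, gripper open.
Joint ranges: [-3.07, 3.07], [-1.43, 2.12], [-1.02, 1.25], [-3.03, 1.67], [-3.05, -0], [-3.03, 3.03]. Speed limits (rad/s): [2.39, 2.39, 3.01, 3.14, 3.14, 3.14].

INTERFACE

Orientations are given as a rotation vector (axis times angle).
In Python, from bench import get_obs, get_image, hand_in gives the robot as it stands.
- The arm moves only by the shell command python3 -m pendant 'ROWS' [FORCE]. ROWS is JSON, a list of rows, each a list of 7 numbers: the turn, a rotation vector about the tool's x, y, z in degrees, then the shift along the tool's x, y, z in mm, then the opening, from 0 (shut) to 1 (fully open). In form: [[ax, ay, az, tx, ty, tz, gripper], ...]. A call has 1 to 12 rows; each row is the pose to reach, as a shift and turn from the pose commanded when the call began, along the tool's axes at that moment; what a row does not reach only later rows make up. A row lasts 1/10 s, in which the tool goes at most 50 mm and 8.59 degrees, less where a joint would pass 70% of its speed; a pose out of reach is approached as far as the arm can. A call with a gripper value outside its range is refused whole. The fingers move at their own pace and stop on an object; FORCE is the grip in N (left out, the last holds). Time passes only in rows, so rows that repeat a pose let the fingers close. It gives the time, the measured TCP pose, the force, the opening and the grip force at its end, in the units of the state.
- get_obs(): the state, without advancing time (a new reading comes with each control period).
- get_image(name): name is "scene" or "top" or "wrist"; returns a dict with "frame" (400x640x3 uint8, blue, green, red), "intrinsics" (3x3 intrinsics, pixels), "R" (3x3) and "t" (3): a world point X has camera coordinates R X + t; the wrist camera has in their place "T_tool_cam" (4x4, takes a point from camera to tool coordinates, whose origin is the TCP and whose axes are the flange's). Camera axes: x right, y down, z forward; pixel columns grow to the right and rows downward; lengths in mm; the calibration is good to about 2 mm. A picture is of the moment at which its call begins: read the wrist's pose just before it. There is no depth.
- hand_in(): hands the job in; it is judged then, once.
The state is a dict: "clock": time; "q": joint angles; "dq": joint speeds; "joint_efforts": joint torques, N m; "tcp_pos": TCP position; "ee_rot": TCP orientation; "ft_force": force on the tool from outside, world axes, zero at the start; "torque": the same for the moment, N m; "gripper_width": finger opening in mm; "grasp_force": force on a finger pad.
Only numpy, scipy, OpenCV 4.12 (cv2) and the standard library are available. Lean on these libraries where they do the work, as an engineer would, in place of code of your own. Each camera call takes 0.05 s, during which the arm holds its last target. There are 200 camera calls.

## Working session

There is one attempt and no reset: what is moved stays moved. The work goes in short steps, Python scripts to look and compute and a shell command to move; the robot and the scene stay as the last step left them, time stands still between calls to the robot, and variables do not carry over. Pictures are saved under pics/ and viewed, at most 10 in all, crops included, and the job is handed in when it is done.

```bash
ls; mkdir -p pics; cat > look.py <<'E'
import sys,cv2,json,numpy as np
from bench import get_image,get_obs
def snap(n,f):
    o=get_obs(); d=get_image(n); cv2.imwrite('pics/'+f,d['frame']); np.savez('pics/'+f+'.npz',**{k:np.array(v) for k,v in d.items()},p=o['tcp_pos'],r=o['ee_rot']); return d,o
E
python3 - <<'E'
from look import *
for n in ('scene','top','wrist'):
    d,o=snap(n,n+'0.png')
    print(n,{k:np.round(v,3).tolist() for k,v in d.items() if k!='frame'})
print(o)
a=[cv2.imread(f'pics/{n}0.png') for n in('scene','top')]
E
```

```text
pics
scene {'intrinsics': [[372.747, 0.0, 324.943], [0.0, 372.747, 199.9], [0.0, 0.0, 1.0]], 'R': [[0.896, -0.444, 0.017], [-0.295, -0.625, -0.723], [0.332, 0.642, -0.691]], 't': [-470.971, 259.495, 910.659]}
top {'intrinsics': [[390.444, 0.0, 317.805], [0.0, 390.444, 202.057], [0.0, 0.0, 1.0]], 'R': [[-0.014, -1.0, -0.013], [-0.994, 0.015, -0.109], [0.11, 0.012, -0.994]], 't': [48.586, 545.406, 1183.489]}
wrist {'intrinsics': [[356.331, 0.0, 319.232], [0.0, 356.331, 205.655], [0.0, 0.0, 1.0]], 'T_tool_cam': [[0.0, -0.966, -0.26, 69.158], [1.0, 0.0, 0.0, 1.35], [0.0, -0.26, 0.966, -92.881], [0.0, 0.0, 0.0, 1.0]]}
{'clock': 0.1, 'q': array([ 1.43908615e+00,  3.59298063e-01,  1.11439745e-02, -3.23457532e-04,
       -1.22411710e+00, -2.88099771e-01]), 'dq': array([-0.00218502, -0.00063764,  0.00157554,  0.00121709,  0.00065172,
       -0.00052056]), 'joint_efforts': array([-3.21370593e-03, -5.84165490e+01,  2.93751132e+01,  7.01560736e+00,
        1.01859873e-02, -5.71450028e-05]), 'tcp_pos': array([274.99342247, 616.05785979, 291.32191632]), 'ee_rot': array([ 3.07113959e+00, -6.54461896e-01, -2.95159957e-04]), 'ft_force': array([0.02833819, 0.45034585, 0.69393146]), 'torque': array([-0.01239516,  0.03367476,  0.00569285]), 'grasp_force': 0.0, 'gripper_width': 88.00999011166094}
```

View pics/top0.png

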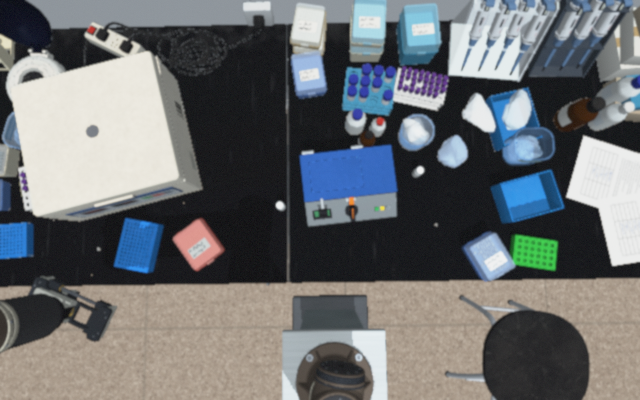

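View pics/scene0.png

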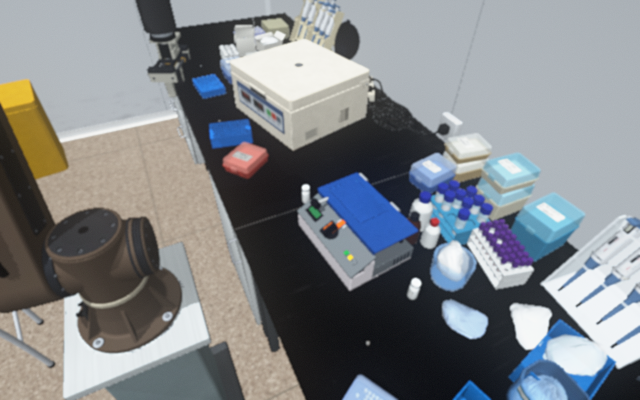

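Top view: blue lid quad roughly (301,154)-(396,147)-(397,191)-(304,201), latch near (352,207), knob near (322,207), vials at (280,206) and (419,172). The scene view confirms it.

```bash
cat >> look.py <<'E'
def cam(f):
    d=np.load('pics/'+f+'.npz')
    if 'R' in d.files: R,t=d['R'],d['t']
    else:
        T=d['T_tool_cam']; from scipy.spatial.transform import Rotation as Ro
        Rw=Ro.from_rotvec(d['r']).as_matrix(); Rc=Rw@T[:3,:3]; pc=Rw@T[:3,3]+d['p']; R=Rc.T; t=-R@pc
    return d['frame'],d['intrinsics'],R,t
def ray(K,R,t,uv):
    v=R.T@np.linalg.inv(K)@np.array([*uv,1.]); return -R.T@t,v/np.linalg.norm(v)
def onz(K,R,t,uv,z):
    c,v=ray(K,R,t,uv); return c+v*(z-c[2])/v[2]
def proj(K,R,t,X):
    p=K@(R@np.array(X,float)+t); return p[:2]/p[2]
E
python3 - <<'E'
from look import *
for n,roi in(('top0.png',(290,130,410,215)),('scene0.png',(310,165,425,255))):
    f,K,R,t=cam(n); h=cv2.cvtColor(f,cv2.COLOR_BGR2HSV)
    m=cv2.inRange(h,(105,150,60),(125,255,255)); k=np.zeros_like(m); x0,y0,x1,y1=roi;k[y0:y1,x0:x1]=m[y0:y1,x0:x1]
    cs,_=cv2.findContours(k,0,1); c=max(cs,key=cv2.contourArea)
    P=np.array([onz(K,R,t,p[0],120)[:2] for p in c],np.float32)
    r=cv2.minAreaRect(P); print(n,cv2.contourArea(c),r,cv2.boxPoints(r).round(0).tolist())
f,K,R,t=cam('top0.png')
for uv in((280,206),(419,172)): print(onz(K,R,t,uv,61))
E
```

```text
top0.png 4316.5 ((622.3578491210938, -47.908355712890625), (141.7897491455078, 274.9829406738281), 5.488480091094971) [[539.0, 82.0], [565.0, -192.0], [706.0, -178.0], [680.0, 96.0]]
scene0.png 3819.0 ((617.3719482421875, -48.83183288574219), (149.3410186767578, 276.5704345703125), 5.6040568351745605) [[530.0, 82.0], [557.0, -194.0], [705.0, -179.0], [678.0, 96.0]]
[532.41000982 154.95573896  61.        ]
[ 629.98688043 -269.10563002   61.        ]
```

```bash
cat >> look.py <<'E'
from scipy.spatial.transform import Rotation as Ro
YAW=np.radians(5.5); O=np.array([606.,-49,0])
def setframe(o,y):
    global O,YAW; O=np.array(o,float);YAW=y
def C2W(p): return O+Ro.from_euler('z',YAW).apply(p)
def toolR(tilt,spin=0):
    # tool z = down tilted by tilt deg away from robot (chest x-z plane), tool x forward; spin deg about tool z
    a=np.radians(tilt); z=np.array([np.sin(a),0,-np.cos(a)]); x=np.array([np.cos(a),0,np.sin(a)]); y=np.cross(z,x)
    return Ro.from_euler('z',YAW)*Ro.from_matrix(np.c_[x,y,z])*Ro.from_euler('z',spin,degrees=True)
def row(pos,R,cur=None):
    o=get_obs(); p0,R0=(o['tcp_pos'],Ro.from_rotvec(o['ee_rot'])) if cur is None else cur
    return np.r_[np.degrees((R0.inv()*R).as_rotvec()),R0.inv().apply(np.array(pos)-p0)].round(1).tolist()
E
python3 - <<'E'
from look import *
R=toolR(0)
for p in((350,350,340),(480,-40,340),(560,-60,340)): print(row(p,R))
E
```

```text
[0.1, 0.0, -29.6, 177.0, 212.5, -48.3]
[0.1, 0.0, -29.6, 454.7, 515.6, -47.8]
[0.1, 0.0, -29.6, 535.9, 501.3, -47.9]
```

```bash
python3 -m pendant '[[0,0,-29.6,177,212.5,-48,1],[0,0,-29.6,177,212.5,-48,1],[0,0,-29.6,177,212.5,-48,1],[0,0,-29.6,177,212.5,-48,1],[0,0,-29.6,177,212.5,-48,1],[0,0,-29.6,177,212.5,-48,1],[0,0,-29.6,455,516,-48,1],[0,0,-29.6,455,516,-48,1],[0,0,-29.6,455,516,-48,1],[0,0,-29.6,455,516,-48,1],[0,0,-29.6,455,516,-48,1],[0,0,-29.6,455,516,-48,1]]' 30; python3 - <<'E'
from look import *
print(row((560,-60,340),toolR(0)),get_obs()['q'])
E
```

```text
clock: 1.35
tcp_pos: [445.0, 63.6, 340.4]
ee_rot: [-3.137, -0.153, -0.001]
ft_force: [0.6, 0.6, -0.4]
gripper_width: 87.6
grasp_force: 0.0
[-0.0, -0.0, 0.1, 102.5, 134.2, 0.4] [ 5.82687576e-01 -5.58320660e-02 -3.77510732e-01 -8.23079876e-05
 -1.24828536e+00  1.08551655e+00]
```

```bash
python3 -m pendant '[[0,0,0,102.5,134,0,1],[0,0,0,102.5,134,0,1],[0,0,0,102.5,134,0,1],[0,0,0,102.5,134,0,1],[0,0,0,102.5,134,0,1],[0,0,0,102.5,134,0,1],[0,0,0,102.5,134,0,1]]'; python3 - <<'E'
from look import *
snap('wrist','w1.png');print(get_obs()['q'])
f,K,R,t=cam('w1.png');h=cv2.cvtColor(f,cv2.COLOR_BGR2HSV)
m=cv2.inRange(h,(105,150,50),(125,255,255))
cs,_=cv2.findContours(m,0,1); c=max(cs,key=cv2.contourArea)
P=np.array([onz(K,R,t,p[0],120)[:2] for p in c],np.float32);r=cv2.minAreaRect(P); print(r,cv2.boxPoints(r).round(0).tolist())
print('latch px',proj(K,R,t,C2W((-100.9,0,101.8))),'knob',proj(K,R,t,C2W((-90,85,116))))
E
```

```text
clock: 2.05
tcp_pos: [559.5, -57.5, 340.2]
ee_rot: [-3.138, -0.153, 0.0]
ft_force: [-0.2, 0.6, 0.6]
gripper_width: 87.6
grasp_force: 0.0
[ 2.45973755e-01  1.45212571e-01 -1.64325558e-01 -1.24141007e-04
 -1.26096366e+00  1.42265093e+00]
((617.4172973632812, -48.69390869140625), (137.926025390625, 268.1226806640625), 5.563557147979736) [[536.0, 78.0], [562.0, -189.0], [699.0, -175.0], [673.0, 91.0]]
latch px [314.37435543 238.13656022] knob [223.76762779 232.32226133]
```

View pics/w1.png

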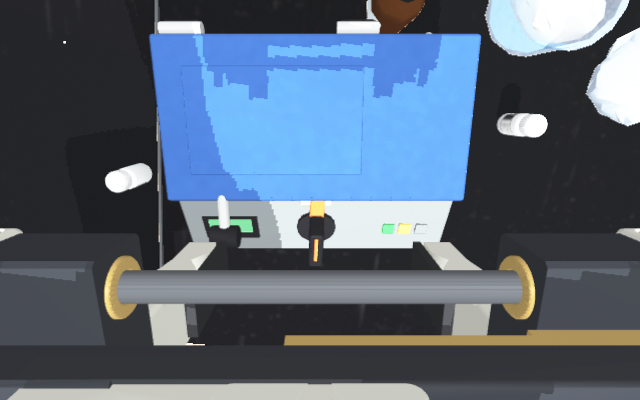

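```bash
python3 - <<'E'
from look import *
setframe((603.7,-50.2,0),np.radians(5.55))
f,K,R,t=cam('w1.png')
for n,p in dict(disc=(-92.6,0,84.8),grip=(-100.9,0,101.8),knob=(-90,85,116),edgeL=(-122,120,65),top0=(-50,0,100)).items(): print(n,proj(K,R,t,C2W(p)))
g=cv2.cvtColor(f,cv2.COLOR_BGR2GRAY)
for (a,b,c,d) in((285,195,345,275),(205,220,250,255)):
    m=(g[b:d,a:c]<70).astype(np.uint8)
    n,l,s,ce=cv2.connectedComponentsWithStats(m)
    for i in range(1,n):
        if s[i,4]>60: print(s[i]+[a,b,0,0,0],ce[i]+[a,b])
h=cv2.cvtColor(f,cv2.COLOR_BGR2HSV)[195:275,285:345]
m=cv2.inRange(h,(8,120,120),(25,255,255));n,l,s,ce=cv2.connectedComponentsWithStats(m)
for i in range(1,n): print('or',s[i]+[285,195,0,0,0],ce[i]+[285,195])
cv2.imwrite('pics/c1.png',cv2.resize(f[185:285,190:350],None,fx=5,fy=5))
E
```

```text
disc [315.6238836  226.99080204]
grip [315.45403897 240.42929914]
knob [225.06386726 234.81263526]
edgeL [207.18997272 246.50765606]
top0 [315.35314049 189.71847589]
[ 285  213   60   57 2027] [314.86729156 246.59348791]
[205 220  45  35 934] [226.31477516 239.86295503]
or [309 201  15  17 213] [316.3943662  209.30046948]
or [313 239   6  23  93] [315.34408602 249.97849462]
```

View pics/c1.png

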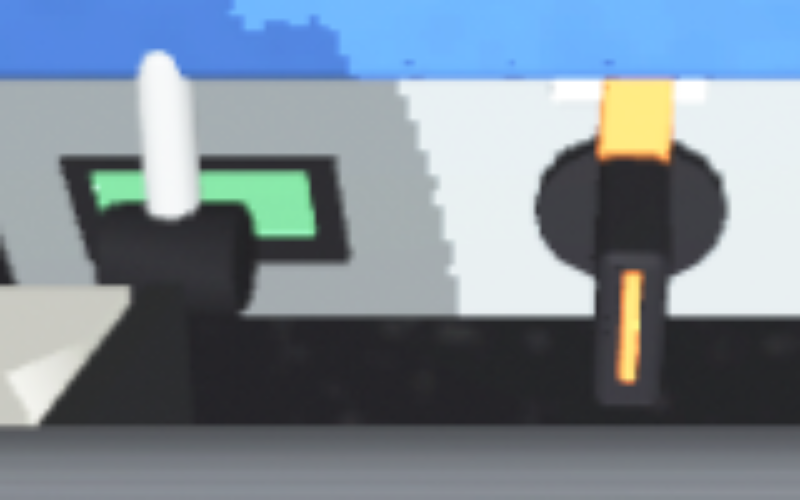

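Crop: disc centre at (316,227), knob at (225,236), matching my chest frame O=(603.7,-50.2), yaw 5.55° within 2 px. Latch is about at 0.

```bash
sed -i 's/^YAW=.*/YAW=np.radians(5.55); O=np.array([603.7,-50.2,0.])/' look.py; python3 - <<'E'
from look import *
R=toolR(26); n=np.array([-np.sin(np.radians(26)),0,np.cos(np.radians(26))]); g=np.array((-100.9,0,101.8))
for d in(143,53): print(row(C2W(g+n*d),R))
E
```

```text
[-0.0, 26.0, 0.0, -118.9, -2.8, 110.0]
[-0.0, 26.0, 0.0, -79.5, -2.8, 190.9]
```

```bash
python3 -m pendant '[[0,26,0,-119,-3,60,0.5],[0,26,0,-119,-3,60,0.5],[0,26,0,-119,-3,60,0.5],[0,26,0,-119,-3,60,0.5],[0,26,0,-119,-3,110,0.5],[0,26,0,-119,-3,110,0.5],[0,26,0,-119,-3,110,0.5],[0,26,0,-119,-3,110,0.5]]' 40; python3 - <<'E'
from look import *
R=toolR(26); n=np.array([-np.sin(np.radians(26)),0,np.cos(np.radians(26))]); g=np.array((-100.9,0,101.8))
for d in(143,53): print(row(C2W(g+n*d),R))
print(get_obs()['q'])
snap('wrist','w2.png');f,K,R,t=cam('w2.png');print(proj(K,R,t,C2W(g)),proj(K,R,t,C2W((-92.6,0,84.8))),proj(K,R,t,C2W(g+14*n)))
E
```

```text
clock: 2.9
tcp_pos: [443.1, -65.6, 232.6]
ee_rot: [-3.035, -0.148, -0.705]
ft_force: [-0.2, 0.3, 1.3]
gripper_width: 44.2
grasp_force: 0.0
[-0.0, -0.2, 0.0, -3.0, 0.2, 1.1]
[-0.0, -0.2, 0.0, -3.3, 0.3, 91.1]
[ 0.36344257 -0.20025735 -0.95596584  0.31004116 -0.38912598  1.04296341]
[318.37385246 217.30661588] [318.46791912 209.99191535] [318.29478566 223.446404  ]
```

View pics/w2.png

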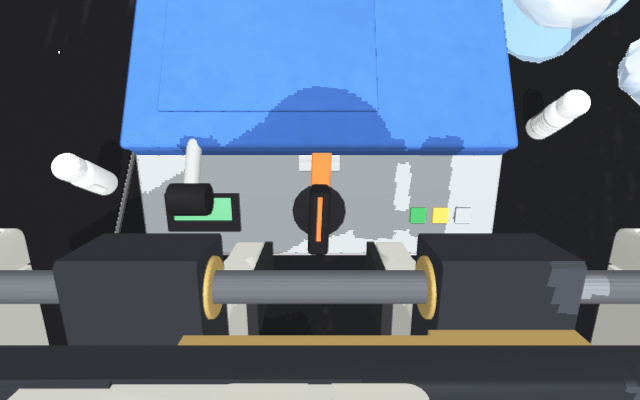

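The disc centre at (319,211) matches the prediction (318.5,210), and the bar leans about 0.06 clockwise. Going in.

```bash
python3 -m pendant '[[0,0,0,-1,0,45,0.5],[0,0,0,-1,0,91,0.5],[0,0,0,-1,0,91,0.5],[0,0,0,-1,0,91,0.5],[0,0,0,-1,0,91,0],[0,0,0,-1,0,91,0],[0,0,0,-1,0,91,0],[0,0,0,-1,0,91,0],[0,0,0,-1,0,91,0]]' 40; python3 - <<'E'
from look import *
n=np.array([-np.sin(np.radians(26)),0,np.cos(np.radians(26))]); g=np.array((-100.9,0,101.8))
print(row(C2W(g+n*53),toolR(26)),get_obs()['q'],get_obs()['torque'])
E
```

```text
clock: 3.85
tcp_pos: [487.3, -66.7, 161.0]
ee_rot: [-3.014, -0.163, -0.685]
ft_force: [-15.3, 32.1, 10.4]
gripper_width: 18.9
grasp_force: 35.4
[-1.5, 0.3, 0.3, -11.0, -5.0, 7.6] [ 0.25084419  0.02369539 -1.01594855  0.44703149 -0.09324219  0.99181939] [10.55513917  4.86115944  5.01671537]
```

```bash
python3 -m pendant '[[0,0,0,0,0,0,0.5],[0,0,0,0,0,0,0.5],[0,0,0,0,0,0,0.5]]'; python3 - <<'E'
from look import *
n=np.array([-np.sin(np.radians(26)),0,np.cos(np.radians(26))]); g=np.array((-100.9,0,101.8))
print(row(C2W(g+n*53),toolR(26)),get_obs()['q'],get_obs()['torque'])
E
```

```text
clock: 4.15
tcp_pos: [485.4, -70.1, 159.3]
ee_rot: [-3.022, -0.155, -0.675]
ft_force: [-0.5, -0.7, 1.2]
gripper_width: 37.0
grasp_force: 0.0
[-1.2, 0.7, 0.0, -8.2, -8.2, 7.2] [ 0.24671719  0.02552136 -1.01591068  0.44559991 -0.09982989  0.99225078] [-0.26913921  1.41630078 -0.00367697]
```

```bash
python3 - <<'E'
from look import *
for T in (21,18):
  u=np.array([-np.sin(np.radians(T)),0,np.cos(np.radians(T))]); g=np.array((-100.9,0,101.8))
  for d in (94,54):print(T,row(C2W(g+u*d),toolR(T)))
E
```

```text
21 [-1.2, -4.3, 0.1, -0.5, -9.0, -33.6]
21 [-1.2, -4.3, 0.1, -3.5, -8.2, 6.3]
18 [-1.2, -7.3, 0.1, 4.4, -9.0, -33.1]
18 [-1.2, -7.3, 0.1, -0.7, -8.2, 6.6]
```

```bash
python3 -m pendant '[[0,0,0,0,0,-34,0.5],[-1.2,-5.3,0,0,-9,-34,0.5],[-1.2,-5.3,0,0,-9,-34,0.5],[-1.2,-5.3,0,-2.5,-8.5,6,0.5],[-1.2,-5.3,0,-2.5,-8.5,6,0.5],[-1.2,-5.3,0,-2.5,-8.5,6,0.5],[-1.2,-5.3,0,-2.5,-8.5,6,0.5]]'; python3 - <<'E'
from look import *
T=20
u=np.array([-np.sin(np.radians(T)),0,np.cos(np.radians(T))]); g=np.array((-100.9,0,101.8))
print(T,row(C2W(g+u*54),toolR(T)),get_obs()['q'])
E
```

```text
clock: 4.85
tcp_pos: [484.3, -62.3, 151.8]
ee_rot: [-3.076, -0.15, -0.537]
ft_force: [0.4, 0.7, 0.6]
gripper_width: 44.0
grasp_force: 0.0
20 [0.0, 0.2, 0.0, 0.9, -0.5, -0.4] [ 0.31037101  0.05713033 -0.91538674  0.27608368 -0.26959523  1.10368148]
```

```bash
python3 -m pendant '[[0,3.2,0,-2,-0.5,0,0.5],[0,3.2,0,-2,-0.5,0,0.5],[0,3.2,0,-2,-0.5,0,0],[0,3.2,0,-2,-0.5,0,0],[0,3.2,0,-2,-0.5,0,0],[0,3.2,0,-2,-0.5,0,0],[0,3.2,0,-2,-0.5,0,0]]' 25; python3 - <<'E'
from look import *
T=23
u=np.array([-np.sin(np.radians(T)),0,np.cos(np.radians(T))]); g=np.array((-100.9,0,101.8))
print(T,row(C2W(g+u*54),toolR(T)),get_obs()['q'])
E
```

```text
clock: 5.55
tcp_pos: [483.1, -61.9, 152.1]
ee_rot: [-3.054, -0.153, -0.614]
ft_force: [-20.5, 19.2, 6.8]
gripper_width: 13.8
grasp_force: 24.9
23 [-0.2, 0.2, 0.1, -1.0, -0.0, 0.2] [ 0.27269819  0.03930773 -1.01710389  0.48384457 -0.13782096  0.93075664]
```

```bash
python3 -m pendant '[[0,0,8,0,0,0,0],[0,0,16,0,0,0,0],[0,0,24,0,0,0,0],[0,0,32,0,0,0,0]]'; python3 -c "
from look import *
o=get_obs();print(o['torque'],o['q'],o['ft_force'])"
```

```text
clock: 5.95
tcp_pos: [483.2, -61.8, 152.1]
ee_rot: [-2.878, 0.68, -0.561]
ft_force: [-15.3, 12.0, 3.3]
gripper_width: 14.3
grasp_force: 25.2
[4.94793324 5.59693454 2.45144999] [ 0.27290693  0.03922167 -1.01710996  0.48402213 -0.13785497  0.36668932] [-15.28708804  11.95100663   3.33788906]
```

```bash
python3 -m pendant '[[0,0,8,0,0,0,0],[0,0,16,0,0,0,0],[0,0,24,0,0,0,0],[0,0,32,0,0,0,0],[0,0,38,0,0,0,0],[0,0,42,0,0,0,0],[0,0,42,0,0,0,0],[0,0,42,0,0,0,0]]'; python3 -c "
from look import *
o=get_obs();print(o['torque'],o['q'],o['ft_force'])
snap('wrist','w3.png')"
```

```text
clock: 6.75
tcp_pos: [483.2, -62.0, 152.0]
ee_rot: [-2.361, 1.601, -0.438]
ft_force: [-9.7, 9.9, -1.3]
gripper_width: 14.2
grasp_force: 25.1
[3.58585388 3.83636976 1.66859284] [ 0.272261    0.03961252 -1.01712161  0.48414613 -0.13743127 -0.36095548] [-9.65669117  9.94527094 -1.25699556]
```

View pics/w3.png

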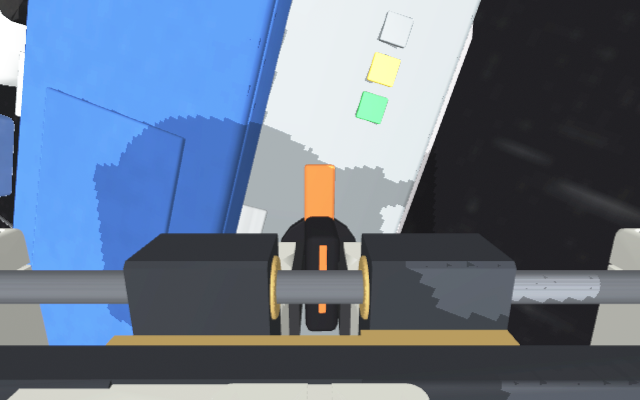

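The latch followed: the tongue points right across the slope at (320,190), a turn of about 74°. Now release it and go to the knob.

```bash
python3 -m pendant '[[0,0,0,0,0,0,0.4],[0,0,0,0,0,0,0.4],[0,0,0,0,0,0,0.4],[0,0,0,0,0,-30,0.4],[0,0,0,0,0,-70,0.4],[0,0,0,0,0,-100,0.4],[0,0,0,0,0,-100,0.4]]'; python3 - <<'E'
from look import *
k=np.array((-90,85,116))
for d in(130,47): print(row(C2W(k+[0,0,d]),toolR(0)))
E
```

```text
clock: 7.5
tcp_pos: [446.1, -66.2, 249.2]
ee_rot: [-2.354, 1.598, -0.446]
ft_force: [0.7, 0.1, 0.5]
gripper_width: 35.3
grasp_force: 0.0
[-15.2, -19.7, -72.8, -65.2, -82.9, 30.3]
[-15.2, -19.7, -72.8, -73.9, -51.3, 106.6]
```

```bash
python3 -m pendant '[[-15.2,-19.7,-72.8,-65,-83,0,0.6],[-15.2,-19.7,-72.8,-65,-83,0,0.6],[-15.2,-19.7,-72.8,-65,-83,0,0.6],[-15.2,-19.7,-72.8,-65,-83,0,0.6],[-15.2,-19.7,-72.8,-65,-83,30,0.6],[-15.2,-19.7,-72.8,-65,-83,30,0.6],[-15.2,-19.7,-72.8,-65,-83,30,0.6],[-15.2,-19.7,-72.8,-65,-83,30,0.6],[-15.2,-19.7,-72.8,-65,-83,30,0.6],[-15.2,-19.7,-72.8,-65,-83,30,0.6],[-15.2,-19.7,-72.8,-65,-83,30,0.6],[-15.2,-19.7,-72.8,-65,-83,30,0.6]]'; python3 - <<'E'
from look import *
k=np.array((-90,85,116))
for d in(130,47): print(row(C2W(k+[0,0,d]),toolR(0)))
print(get_obs()['q'])
snap('wrist','w4.png');f,K,R,t=cam('w4.png');print(proj(K,R,t,C2W(k)),proj(K,R,t,C2W(k+[0,13,0])),proj(K,R,t,C2W(k+[0,-13,0])),proj(K,R,t,C2W((-92.6,0,84.8))))
E
```

```text
clock: 8.7
tcp_pos: [504.8, 24.8, 241.0]
ee_rot: [3.136, 0.145, -0.011]
ft_force: [-0.1, 0.7, 0.1]
gripper_width: 52.7
grasp_force: 0.0
[0.1, 0.4, -0.2, 1.1, -0.8, -5.0]
[0.1, 0.4, -0.2, 1.7, -0.9, 78.0]
[ 4.37659601e-01  1.24425904e-01 -4.25188078e-01 -1.03979516e-03
 -1.02807958e+00  1.22622470e+00]
[316.19962223 217.60597983] [295.85122306 217.69163186] [336.54954439 217.52032139] [433.79063274 207.68905099]
```

View pics/w4.png

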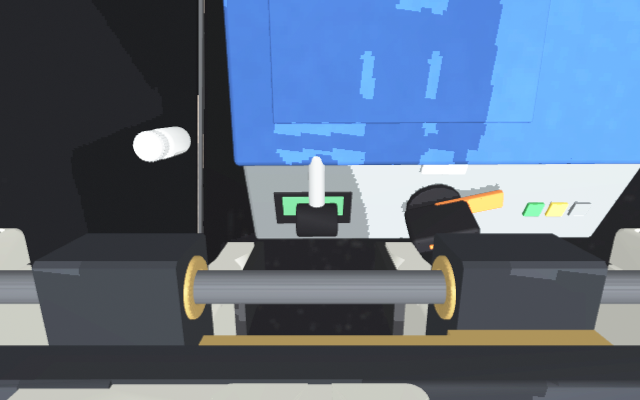

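Knob at (317,220), as predicted within 2 mm. The tongue points right, clear of the tab at (443,170). Descend and grip.

```bash
python3 -m pendant '[[0,0,0,1,-1,40,0.6],[0,0,0,1,-1,75,0.6],[0,0,0,1,-1,75,0.6],[0,0,0,1,-1,75,0.6],[0,0,0,1,-1,75,0],[0,0,0,1,-1,75,0],[0,0,0,1,-1,75,0],[0,0,0,1,-1,75,0],[0,0,0,1,-1,75,0]]' 20; python3 - <<'E'
from look import *
k=np.array((-90,85,116))
print(row(C2W(k+[0,0,47]),toolR(0)))
p0=None
import math
r0=np.hypot(175,4);a0=math.atan2(4,175)
for th in np.arange(.1,1.56,.1):
    a=a0+th; q=np.array([85-r0*math.cos(a),85,112+r0*math.sin(a)]); print(round(th,2),(q-k).round(1)[[0,2]])
E
```

```text
clock: 9.65
tcp_pos: [505.8, 26.4, 167.1]
ee_rot: [3.137, 0.151, -0.009]
ft_force: [-2.9, 4.0, 5.7]
gripper_width: 25.8
grasp_force: 20.0
[0.1, 0.3, -0.0, 0.1, 0.7, 4.1]
0.1 [ 1.3 17.5]
0.2 [ 4.3 34.7]
0.3 [ 9.  51.5]
0.4 [15.4 67.8]
0.5 [23.3 83.4]
0.6 [32.8 98.1]
0.7 [ 43.7 111.8]
0.8 [ 55.9 124.3]
0.9 [ 69.4 135.6]
1.0 [ 83.8 145.4]
1.1 [ 99.2 153.8]
1.2 [115.3 160.6]
1.3 [132.  165.7]
1.4 [149.2 169.1]
1.5 [166.6 170.8]
```

```bash
python3 -m pendant '[[0,0,0,1.3,0,-17.5,0],[0,0,0,4.3,0,-34.7,0],[0,0,0,9,0,-51.5,0],[0,0,0,15.4,0,-67.8,0],[0,0,0,23.3,0,-83.4,0],[0,0,0,23.3,0,-83.4,0]]'; python3 - <<'E'
from look import *
k=np.array((-90,85,116)); print(row(C2W(k+[23.3,0,47+83.4]),toolR(0)),get_obs()['torque'])
E
```

```text
clock: 10.25
tcp_pos: [529.0, 28.7, 250.6]
ee_rot: [3.136, 0.15, -0.012]
ft_force: [-6.3, 4.5, 2.1]
gripper_width: 25.3
grasp_force: 20.0
[0.1, 0.4, -0.1, 0.0, 0.7, 4.2] [1.26614682 1.95817974 0.05326392]
```

```bash
python3 -m pendant '[[0,0,0,9.5,0,-14.7,0],[0,0,0,20.4,0,-28.4,0],[0,0,0,32.6,0,-40.9,0],[0,0,0,46.1,0,-52.2,0],[0,0,0,60.5,0,-62,0],[0,0,0,75.9,0,-70.4,0],[0,0,0,92,0,-77.2,0],[0,0,0,108.7,0,-82.3,0],[0,0,0,125.9,0,-85.7,0],[0,0,0,143.3,0,-87.4,0],[0,0,0,152,0,-87.6,0],[0,0,0,152,0,-87.6,0]]'; python3 - <<'E'
from look import *
import math
o=get_obs();k=Ro.from_euler('z',-YAW).apply(o['tcp_pos']-[0,0,47]-O)
print(k,math.atan2(k[2]-112,85-k[0]),o['torque'],o['q'])
snap('scene','s2.png')
E
```

```text
clock: 11.45
tcp_pos: [682.7, 43.8, 337.1]
ee_rot: [3.136, 0.151, -0.007]
ft_force: [-0.3, 3.6, 6.4]
gripper_width: 26.0
grasp_force: 20.0
[ 87.75471135  85.88096849 290.07218554] 1.586264725936784 [1.09534304 0.28216257 0.01679425] [ 3.48465381e-01  3.54153654e-01  1.06434939e-01  6.25178711e-04
 -1.32776069e+00  1.31859082e+00]
```

View pics/s2.png

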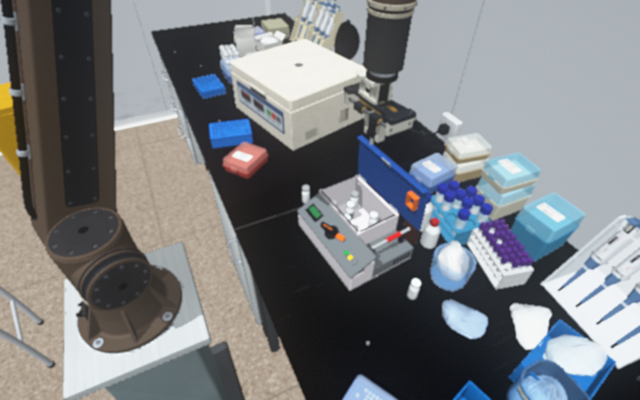

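Scene view: the lid stands upright, its orange slot visible at (411,201), and the red sleeve is at (398,237) lying level. Release and go to the rod with the camera turned to the robot side.

```bash
python3 -m pendant '[[0,0,0,0,0,0,0.6],[0,0,0,0,0,0,0.6],[0,0,0,0,0,0,0.6],[0,0,0,0,0,-30,0.6],[0,0,0,-40,0,-50,0.6],[0,0,0,-90,0,-50,0.6],[0,0,8,-130,0,-50,0.6],[0,0,16,-130,0,-50,0.6],[0,0,24,-130,0,-50,0.6],[0,0,32,-130,0,-50,0.6],[0,0,40,-130,0,-50,0.6],[0,0,48,-130,0,-50,0.6]]'; python3 - <<'E'
from look import *
a=np.radians(15);u=np.array([-np.sin(a),0,np.cos(a)]);g=np.array((36,-100,85))
o=get_obs();print(o['q'],Ro.from_euler('z',-YAW).apply(o['tcp_pos']-O))
print(row(C2W(g+u*200),toolR(15,120)));print(row(C2W(g+u*200),toolR(15,180)))
E
```

```text
clock: 12.7
tcp_pos: [551.9, 30.5, 386.9]
ee_rot: [2.92, -1.146, -0.009]
ft_force: [-0.0, 0.4, 0.5]
gripper_width: 52.5
grasp_force: 0.0
[ 4.09482944e-01  1.12347207e-01 -9.88932941e-02 -2.93531755e-04
 -1.36701494e+00  4.13500449e-01] [-43.78164629  85.36626353 386.91558544]
[16.4, 1.5, 71.2, 157.6, 101.4, 108.9]
[17.6, -8.1, 130.7, 157.6, 101.4, 108.9]
```

```bash
python3 -m pendant '[[0,0,8,20,10,0,0.3],[0,0,16,60,30,0,0.3],[0,0,24,100,60,0,0.3],[16.4,1.5,71.2,157.6,101.4,20,0.3],[16.4,1.5,71.2,157.6,101.4,20,0.3],[16.4,1.5,71.2,157.6,101.4,20,0.3],[16.4,1.5,71.2,157.6,101.4,20,0.3],[16.4,1.5,71.2,157.6,101.4,20,0.3],[16.4,1.5,71.2,157.6,101.4,20,0.3],[17.6,-8.1,130.7,157.6,101.4,20,0.3],[17.6,-8.1,130.7,157.6,101.4,20,0.3],[17.6,-8.1,130.7,157.6,101.4,20,0.3]]'; python3 - <<'E'
from look import *
a=np.radians(15);u=np.array([-np.sin(a),0,np.cos(a)]);g=np.array((36,-100,85))
o=get_obs();print(o['q'],Ro.from_euler('z',-YAW).apply(o['tcp_pos']-O))
print(row(C2W(g+u*180),toolR(15,180)))
E
```

```text
clock: 13.9
tcp_pos: [599.2, -150.7, 367.1]
ee_rot: [-0.98, 2.715, -0.091]
ft_force: [-0.3, 0.4, 0.7]
gripper_width: 26.4
grasp_force: 0.0
[ 0.06365922  0.10349786 -0.17183592 -0.01226624 -1.03391271 -0.93659858] [-14.14958722 -99.57406231 367.08312635]
[0.1, 0.0, 34.1, 20.7, 13.3, 105.5]
```

```bash
python3 -m pendant '[[0,0,8,20.7,13.3,30,0.3],[0,0,16,20.7,13.3,60,0.3],[0,0,24,20.7,13.3,105,0.3],[0,0,32,20.7,13.3,105,0.3],[0,0,34,20.7,13.3,105,0.3],[0,0,34,20.7,13.3,105,0.3]]'; python3 - <<'E'
from look import *
a=np.radians(15);u=np.array([-np.sin(a),0,np.cos(a)]);g=np.array((36,-100,85))
print(row(C2W(g+u*55),toolR(15,180)),get_obs()['q'])
snap('wrist','w5.png');f,K,R,t=cam('w5.png');print(proj(K,R,t,C2W(g)))
h=cv2.cvtColor(f,cv2.COLOR_BGR2HSV);m=cv2.inRange(h,(0,150,80),(6,255,255))|cv2.inRange(h,(174,150,80),(180,255,255))
n,l,s,ce=cv2.connectedComponentsWithStats(m)
for i in range(1,n):
    if s[i,4]>80: print(s[i],ce[i],onz(K,R,t,ce[i],85))
print(C2W(g))
E
```

```text
clock: 14.5
tcp_pos: [602.9, -150.9, 258.8]
ee_rot: [-0.152, 2.877, 0.019]
ft_force: [-1.0, -0.2, 0.2]
gripper_width: 26.0
grasp_force: 0.0
[0.1, -0.1, 0.5, -0.1, -0.1, 124.9] [ 0.06276515  0.18235472 -0.33006744 -0.01496512 -0.79781113 -1.51909781]
[320.09156996 202.80906835]
[312 176  17  56 806] [320.01736973 204.0955335 ] [ 650.37151096 -146.18351696   85.        ]
[ 649.20267471 -146.24950075   85.        ]
```

View pics/w5.png

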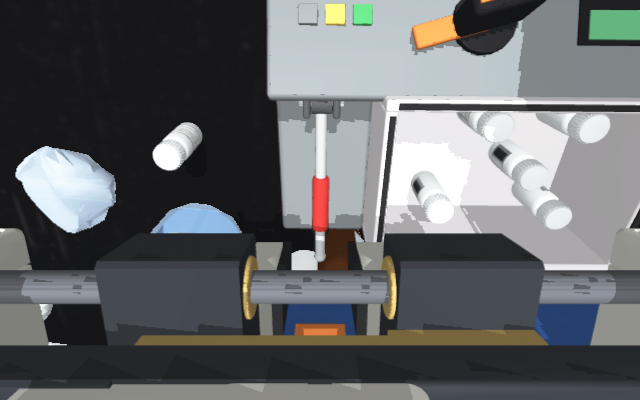

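Sleeve at (320,204), on the prediction. Descend, grip, and work out the arc.

```bash
python3 -m pendant '[[0,0,0,0,0,45,0.3],[0,0,0,0,0,85,0.3],[0,0,0,0,0,125,0.3],[0,0,0,0,0,125,0.3],[0,0,0,0,0,125,0.3],[0,0,0,0,0,125,0],[0,0,0,0,0,125,0],[0,0,0,0,0,125,0],[0,0,0,0,0,125,0]]' 15; python3 - <<'E'
from look import *
a=np.radians(15);u=np.array([-np.sin(a),0,np.cos(a)]);g=np.array((36,-100,85))
R=toolR(15,180);print(row(C2W(g+u*55),R))
for th in(.1,.2,.3,.4,.5,.6,.7,.8,.9,.95):
    d=np.array([78*np.cos(th)-78,0,78*np.sin(th)]); print(th,R.inv().apply(C2W(d)-O).round(1))
E
```

```text
clock: 15.45
tcp_pos: [636.1, -147.0, 140.3]
ee_rot: [-0.153, 2.873, 0.02]
ft_force: [1.6, 3.5, 0.6]
gripper_width: 12.4
grasp_force: 15.0
[0.1, 0.2, 0.5, 1.6, -0.5, 1.8]
0.1 [-1.6  0.  -7.6]
0.2 [ -2.5   0.  -15.4]
0.3 [ -2.6   0.  -23.2]
0.4 [ -1.9   0.  -30.9]
0.5 [ -0.5   0.  -38.6]
0.6 [  1.8   0.  -46.1]
0.7 [  4.7   0.  -53.3]
0.8 [  8.4  -0.  -60.2]
0.9 [ 12.7   0.  -66.7]
0.95 [ 15.1   0.  -69.7]
```

```bash
python3 -m pendant '[[0,0,0,-1.6,0,-7.6,0],[0,0,0,-2.5,0,-15.4,0],[0,0,0,-2.6,0,-23.2,0],[0,0,0,-1.9,0,-30.9,0],[0,0,0,-0.5,0,-38.6,0],[0,0,0,1.8,0,-46.1,0],[0,0,0,4.7,0,-53.3,0],[0,0,0,8.4,0,-60.2,0],[0,0,0,12.7,0,-66.7,0],[0,0,0,15.1,0,-69.7,0],[0,0,0,15.1,0,-69.7,0],[0,0,0,15.1,0,-69.7,0]]'; python3 - <<'E'
from look import *
o=get_obs();R=Ro.from_rotvec(o['ee_rot']);g=Ro.from_euler('z',-YAW).apply(o['tcp_pos']+R.apply([0,0,55])-O)
print(g,np.arctan2(g[2]-85,g[0]+42),np.hypot(g[2]-85,g[0]+42),o['torque'])
E
```

```text
clock: 16.65
tcp_pos: [602.7, -150.5, 203.0]
ee_rot: [-0.152, 2.875, 0.02]
ft_force: [2.4, 6.1, 0.7]
gripper_width: 12.6
grasp_force: 15.0
[  3.61947633 -99.61803224 149.9185131 ] 0.9582478218290014 79.34450179066488 [2.1247696  0.09538781 0.5325553 ]
```

```bash
python3 -m pendant '[[0,0,0,2.5,0,-3,0],[0,0,0,2.5,0,-3,0],[0,0,0,2.5,0,-3,0]]'; python3 - <<'E'
from look import *
o=get_obs();R=Ro.from_rotvec(o['ee_rot']);g=Ro.from_euler('z',-YAW).apply(o['tcp_pos']+R.apply([0,0,55])-O)
print(g,np.arctan2(g[2]-85,g[0]+42),o['torque'])
E
```

```text
clock: 16.95
tcp_pos: [599.7, -150.8, 205.2]
ee_rot: [-0.153, 2.875, 0.02]
ft_force: [2.3, 5.9, 0.3]
gripper_width: 12.4
grasp_force: 15.0
[  0.62193883 -99.62034874 152.08646386] 1.0048042667490742 [2.18471181 0.07905306 0.58394228]
```

```bash
cat >> look.py <<'E'
def onplane(K,R,t,uv,y):
    # chest coordinates of pixel on plane chest y=const
    c,v=ray(K,R,t,uv); Z=Ro.from_euler('z',-YAW); c=Z.apply(c-O); v=Z.apply(v); return c+v*(y-c[1])/v[1]
def red(n,f,y=-107):
    d,o=snap(n,f); fr,K,R,t=cam(f); h=cv2.cvtColor(fr,cv2.COLOR_BGR2HSV);m=cv2.inRange(h,(0,150,80),(6,255,255))|cv2.inRange(h,(174,150,80),(180,255,255))
    cs,_=cv2.findContours(m,0,1)
    for c in cs:
        if cv2.contourArea(c)>12:
            P=np.array([onplane(K,R,t,p[0],y)[[0,2]] for p in c]); 
            if np.abs(P-[20,120]).max()<150: print(n,cv2.contourArea(c),c.reshape(-1,2).mean(0),P.mean(0),P.min(0),P.max(0),'ang',np.arctan2(*(P.mean(0)-[-42,85])[::-1]))
E
python3 -c "
from look import *
red('scene','s3.png')
red('wrist','w6.png')"
python3 -m pendant '[[0,0,0,0,0,0,0.3],[0,0,0,0,0,0,0.3],[0,0,0,0,0,-40,0.3],[0,0,0,0,0,-80,0.3],[0,0,0,0,0,-120,0.3],[0,0,0,0,0,-120,0.3]]';python3 -c "
from look import *
red('scene','s4.png')
red('wrist','w7.png');f,K,R,t=cam('w7.png')
for th in(.8,.922): print([proj(K,R,t,C2W((-42+r*np.cos(th),-100,85+r*np.sin(th)))) for r in(55,78,101,129)])
print(get_obs()['q'])"
```

```text
clock: 17.65
tcp_pos: [569.4, -155.5, 327.0]
ee_rot: [-0.153, 2.867, 0.016]
ft_force: [-0.0, 0.4, 0.9]
gripper_width: 26.2
grasp_force: 0.0
scene 46.0 [386.6        225.46666667] [ -2.55455923 158.91967699] [-18.61815207 137.84181129] [ 12.93148284 181.69946475] ang 1.0806113924260132
[array([321.37758416, 180.83817796]), array([321.24702928, 207.09008   ]), array([321.11085319, 234.47229125]), array([320.93694692, 269.44126763])]
[array([321.47451346, 177.64246936]), array([321.38465052, 203.24278749]), array([321.28903642, 230.48151021]), array([321.16404261, 266.0899788 ])]
[ 0.05915544  0.0790745  -0.30282407 -0.01440485 -0.92508534 -1.51755034]
```

```bash
python3 -c "
from look import *
for fn,th in(('s2.png',0),('s4.png',.922)):
    f,K,R,t=cam(fn); h=cv2.cvtColor(f,cv2.COLOR_BGR2HSV);m=cv2.inRange(h,(0,150,80),(6,255,255))|cv2.inRange(h,(174,150,80),(180,255,255));m[:,:370]=0;m[:190]=0;m[260:]=0;m[:,420:]=0
    p=np.argwhere(m)[:,::-1];print(fn,len(p),p.mean(0),p.min(0),p.max(0))
    for T in (th-.12,th,th+.08): print(T,[proj(K,R,t,C2W((-42+r*np.cos(T),-100,85+r*np.sin(T)))).round(1) for r in(55,78,101,129)])
"
```

```text
s2.png 60 [393.98333333 236.        ] [387 231] [400 240]
-0.12 [array([385.4, 242.5]), array([392.1, 239.7]), array([398.6, 236.9]), array([406.4, 233.7])]
0 [array([385.8, 240.8]), array([392.8, 237.3]), array([399.5, 233.8]), array([407.6, 229.7])]
0.08 [array([386. , 239.7]), array([393. , 235.7]), array([399.9, 231.9]), array([408.2, 227.2])]
s4.png 62 [386.61290323 225.4516129 ] [381 218] [392 232]
0.802 [array([382.6, 233.2]), array([388.5, 226.3]), array([394.5, 219.3]), array([401.9, 210.7])]
0.922 [array([381.3, 232.8]), array([386.6, 225.7]), array([392.1, 218.5]), array([398.8, 209.5])]
1.002 [array([380.2, 232.7]), array([385.2, 225.5]), array([390.2, 218.2]), array([396.5, 209.1])]
```

The rod's sleeve in the scene view fits 0.92 or slightly more, so it is at its stop. Back to the knob.

```bash
python3 - <<'E'
from look import *
R=toolR(0,180)
for p in((-30,-20,420),(60,85.5,420),(87,85.5,420),(87,85.5,337)): print(row(C2W(p),R))
E
```

```text
[0.0, 15.1, 0.5, -41.2, 80.6, -90.9]
[0.0, 15.1, 0.5, -128.9, 185.3, -67.2]
[0.0, 15.1, 0.5, -155.0, 185.1, -60.2]
[0.0, 15.1, 0.5, -133.3, 185.1, 20.0]
```

```bash
python3 -m pendant '[[0,0,0.5,0,0,-50,0.6],[0,6,0.5,-41,40,-91,0.6],[0,15.1,0.5,-41,81,-91,0.6],[0,15.1,0.5,-41,81,-91,0.6],[0,15.1,0.5,-129,185,-67,0.6],[0,15.1,0.5,-129,185,-67,0.6],[0,15.1,0.5,-129,185,-67,0.6],[0,15.1,0.5,-155,185,-60,0.6],[0,15.1,0.5,-155,185,-60,0.6],[0,15.1,0.5,-155,185,-60,0.6]]' 20; python3 - <<'E'
from look import *
R=toolR(0,180)
for p in((87,85.5,420),(87,85.5,337)): print(row(C2W(p),R))
snap('wrist','w8.png');f,K,R,t=cam('w8.png')
g=cv2.cvtColor(f,cv2.COLOR_BGR2GRAY)
for th in(1.5,1.55,1.6):
    a=th+.0229;print(th,proj(K,R,t,C2W((85-175.05*np.cos(a),85,112+175.05*np.sin(a)))))
print(get_obs()['q'])
E
```

```text
clock: 18.75
tcp_pos: [682.8, 43.8, 415.4]
ee_rot: [0.152, -3.132, 0.0]
ft_force: [-0.7, 0.6, 0.2]
gripper_width: 52.2
grasp_force: 0.0
[-0.0, -0.3, 0.0, 0.8, -0.4, -4.6]
[-0.0, -0.3, 0.0, 0.4, -0.4, 78.4]
1.5 [319.22473009 206.89340744]
1.55 [319.22023779 220.00543019]
1.6 [319.21518979 232.67508444]
[ 3.47198537e-01  3.31491535e-01  2.48398543e-01 -1.29350410e-03
 -1.49192347e+00 -1.82110679e+00]
```

View pics/w8.png

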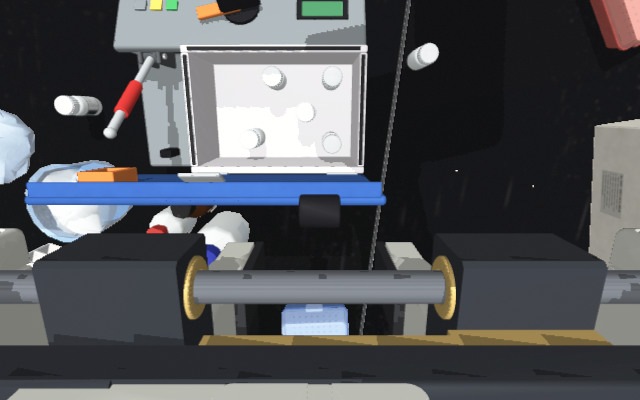

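The picture shows the lid standing with its knob at (320,211), about 1.52 rad. The rod is raised with its tip at (110,131), the latch is turned, and the vials are untouched. Descend on the knob.

```bash
python3 -m pendant '[[0,0,0,6,0,40,0.6],[0,0,0,6,0,77,0.6],[0,0,0,6,0,77,0.6],[0,0,0,6,0,77,0.6],[0,0,0,6,0,77,0],[0,0,0,6,0,77,0],[0,0,0,6,0,77,0],[0,0,0,6,0,77,0]]' 20; python3 - <<'E'
from look import *
import math
o=get_obs();k=Ro.from_euler('z',-YAW).apply(o['tcp_pos']-O)
print(k,o['torque'])
f=lambda th:np.array([85-175.05*math.cos(th+.0229),112+175.05*math.sin(th+.0229)])
for th in np.arange(1.5,1.0,-.05): d=f(th)-f(1.52); print(round(th,2),(-d).round(1))
E
```

```text
clock: 19.6
tcp_pos: [676.7, 43.2, 342.1]
ee_rot: [0.153, -3.137, -0.002]
ft_force: [1.5, -3.2, -2.6]
gripper_width: 26.3
grasp_force: 3.9
[ 81.72423191  85.94048349 342.11383036] [-1.71637431 -0.61200293 -0.03463929]
1.5 [3.5 0.1]
1.45 [12.2  0.8]
1.4 [20.9  1.8]
1.35 [29.5  3.3]
1.3 [38.1  5.3]
1.25 [46.5  7.6]
1.2 [54.8 10.4]
1.15 [62.9 13.6]
1.1 [70.9 17.2]
1.05 [78.7 21.2]
```

```bash
python3 -m pendant '[[0,0,0,3.5,0,0.1,0],[0,0,0,12.2,0,0.8,0],[0,0,0,20.9,0,1.8,0],[0,0,0,29.5,0,3.3,0],[0,0,0,38.1,0,5.3,0],[0,0,0,46.5,0,7.6,0],[0,0,0,54.8,0,10.4,0],[0,0,0,60,0,12.4,0],[0,0,0,62.9,0,13.6,0],[0,0,0,62.9,0,13.6,0]]' 20; python3 - <<'E'
from look import *
o=get_obs();k=Ro.from_euler('z',-YAW).apply(o['tcp_pos']-O)
print(k,o['torque'],np.arctan2(k[2]-55-112,85-k[0]))
E
```

```text
clock: 20.6
tcp_pos: [612.8, 36.9, 327.7]
ee_rot: [0.153, -3.135, -0.001]
ft_force: [-2.6, -1.7, 6.6]
gripper_width: 25.8
grasp_force: 20.0
[ 17.50166558  85.81012686 327.652507  ] [-0.51582897  0.60554571 -0.0207578 ] 1.1730398630832641
```

```bash
python3 -m pendant '[[0,0,0,4,0,1.8,0],[0,0,0,8,0,3.6,0],[0,0,0,11,0,5.1,0],[0,0,0,11,0,5.1,0],[0,0,0,13,0,6.2,0],[0,0,0,13,0,6.2,0]]'; python3 - <<'E'
from look import *
o=get_obs();k=Ro.from_euler('z',-YAW).apply(o['tcp_pos']-O)
print(k,np.arctan2(k[2]-55-112,85-k[0])-.023)
E
```

```text
clock: 21.2
tcp_pos: [600.1, 35.7, 321.4]
ee_rot: [0.152, -3.135, -0.001]
ft_force: [-2.5, -1.7, 6.3]
gripper_width: 25.9
grasp_force: 20.0
[  4.72422274  85.80499152 321.37716365] 1.0682788083820989
```

```bash
python3 -m pendant '[[0,0,0,2,0,1,0],[0,0,0,3,0,1.7,0],[0,0,0,3,0,1.7,0]]'; python3 -m pendant '[[0,0,0,1,0,0.6,0],[0,0,0,2,0,1.1,0],[0,0,0,2,0,1.1,0]]'
```

```text
clock: 21.5
tcp_pos: [597.1, 35.4, 319.7]
ee_rot: [0.152, -3.135, -0.001]
ft_force: [-3.2, -1.6, 5.7]
gripper_width: 25.7
grasp_force: 20.0
clock: 21.8
tcp_pos: [596.1, 35.3, 319.2]
ee_rot: [0.153, -3.137, -0.001]
ft_force: [-0.3, -1.4, 6.6]
gripper_width: 25.9
grasp_force: 20.0
```

The last step met resistance, so the rod is carrying. Let go and back off upward.

```bash
python3 -m pendant '[[0,0,0,0,0,0,0.6],[0,0,0,0,0,0,0.6],[0,0,0,0,0,0,0.6],[0,0,0,0,0,-30,0.6],[0,0,0,0,0,-80,0.6],[0,0,0,40,0,-120,0.6],[0,0,0,80,0,-120,0.6],[0,0,0,80,0,-120,0.6],[0,0,0,80,0,-120,0.6],[0,0,0,80,0,-120,0.6]]'; python3 - <<'E'
from look import *
for i in range(2):
    snap('scene',f's6{i}.png')
    f,K,R,t=cam(f's6{i}.png'); h=cv2.cvtColor(f,cv2.COLOR_BGR2HSV)
    m=cv2.inRange(h,(105,150,40),(125,255,255));m[:,:300]=0;m[:,430:]=0;m[:130]=0;m[260:]=0
    cs,_=cv2.findContours(m,0,1);c=max(cs,key=cv2.contourArea);print('lid',cv2.contourArea(c),cv2.approxPolyDP(c,3,True).reshape(-1,2).tolist())
    r=cv2.inRange(h,(0,150,80),(6,255,255))|cv2.inRange(h,(174,150,80),(180,255,255));r[:,:370]=0;r[:190]=0;r[260:]=0;r[:,420:]=0
    p=np.argwhere(r)[:,::-1];print('red',len(p),p.mean(0) if len(p) else '')
f,K,R,t=cam('s60.png')
for th in(.9,.97,1.05,1.15):
    print(th,[proj(K,R,t,C2W((85-140*np.cos(th),y,112+140*np.sin(th)))).round(0).tolist() for y in(135,-135)])
cv2.imwrite('pics/c6.png',cv2.resize(f[140:280,290:450],None,fx=5,fy=4))
E
```

```text
clock: 22.8
tcp_pos: [516.7, 27.8, 438.3]
ee_rot: [0.153, -3.135, -0.001]
ft_force: [0.7, 0.2, 0.2]
gripper_width: 52.8
grasp_force: 0.0
lid 525.0 [[339, 150], [391, 202], [408, 211], [356, 159], [349, 159]]
red 60 [386.55       225.63333333]
lid 527.5 [[339, 150], [391, 202], [408, 211], [375, 176]]
red 60 [386.55       225.63333333]
0.9 [[333.0, 153.0], [398.0, 215.0]]
0.97 [[336.0, 150.0], [401.0, 211.0]]
1.05 [[339.0, 147.0], [405.0, 208.0]]
1.15 [[343.0, 144.0], [410.0, 204.0]]
```

The lid is still. Its front edge sits where 1.05 rad projects, the knob angle at contact was about 1.04, and the rod sleeve hasn't moved. Handing in.

```bash
python3 -c "
from bench import hand_in
print(hand_in())"
```

```text
the job is handed in; nothing more can be done
None
```

I handed the job in at about 23 s: the latch is turned about 74° clockwise and the lid rests on the raised prop rod at about 1.05 rad by my camera estimates. The vials and red box were left alone, and the hand-in call returned no verdict.

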